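Lever open the annealing box

TASK

The blue cover of the annealing box is stuck: lever it open with the orange pry bar. Lift the bar out of its wooden tray, lay it down on the bench and let go, so that you can take it again by the handle; then put the blade into the notch at the front of the box, bear on the steel ledge to lever the cover up (do not start it with your fingers), and swing it right open until it stands upright. Finally lay the bar down on the bench; do not knock the glass in the box with the bar, and leave the jar where it is.

Things in the scene. Friction and masses are not known exactly. Their poses are not given: they have to be found in the camera images.
- bar_neck (a point): Neck of the loose pry bar, where the orange handle ends and the flat steel blade begins, mid-thickness. x along the blade to its tip, y across its width, z up. Handle 100 long (x -100 to 0), 24 wide, 16 thick. Blade 80 long, 22 wide, 4 thick at mid-thickness of the handle; last 10 mm are 20 wide, 2.6 thick. About 160 g, balances 10 mm behind the neck. On the bare bench this point is 8 mm up
- bar_handle (a point): Centre of the pry bar's handle, 45 mm behind the neck; same axes
- bar_blade (a point): Point on the middle of the pry bar's blade, 35 mm ahead of the neck; same axes
- bar_tip (a point): Middle of the pry bar's blade tip, 80 mm ahead of the neck; same axes
- pry_bar: The pry bar. Origin under the neck on the handle's underside, x along the blade. It starts lying flat in the tray with the blade sticking out, the blade's mid-plane 20 mm above the bench. The bench midway between tray and box (about x 0.42, y 0.05) is clear for laying it down
- tool_tray: Wooden tool tray, fixed, 116 x 62, 31 high. Origin at the centre of its underside; x points to its open end, where the blade sticks out. Its pocket (30 wide, floor 12 above the bench, walls 19 high) hides the bar's handle, which cannot be gripped there; the bar's neck lies 8 mm inside the open end. The bar can be lifted straight up
- anneal_box: Grey steel annealing box, fixed, 110 deep (x), 130 wide (y), rim 100 above the bench, walls 4. Origin at the centre of its underside; its front with the pry notch faces its own -x, z up. Open inside but for two glass baubles whose necks end about 80 above the bench
- notch (a point): Middle of the outer upper edge of the steel pry ledge, the sill of the notch, 92 above the bench. Axes as the box (the blade goes in along +x). The notch is 40 wide (y) and 8 high, from the ledge's flat top up to the cover's underside. The ledge top is 10 deep (x), then the box is open inside. The ledge is 17 high and stands 6 out from the box's front
- pry_ledge: The steel pry ledge under the notch, fixed to the box: 10 x 40 x 17
- glass_a: Red glass bauble in the box, 53 wide, with neck 66 high, fixed there; origin at its foot
- glass_b: Silver glass bauble in the box, 60 wide, with neck 71 high, fixed there; origin at its foot
- cover (a joint): Angle of the blue cover about its hinge at the back rim: 0 shut, 1.57 upright, stop at 1.75. Stiff: it stays at any angle, and lifting it takes about 2 to 4 N at the front edge
- cover_hinge (a point): Middle of the cover's hinge line, at the back rim, 100 above the bench, fixed on the box; axes as the box. The hinge line runs along y
- cover_edge (a point): Middle of the cover's free front edge, on its underside, 111 from the hinge line; moves with the cover. The cover is a plate 5 thick and 132 wide without handle
- jar_mid (a point): Centre of a loose jar with black lid, 58 across, 70 high; bystander

How it is judged:
By the outcome, as a careful person would: the job done as asked, in the order asked, and still so for the second after the job is handed in, with the robot touching nothing.
It also fails if it takes over 66 s, if anything falls off the work surface, if the arm or the gripper's body presses on something with over 40 N, if the wrist force passes 120 N, or if a joint passes its speed limit or range.

ROBOT

A 6-joint arm with a two-finger parallel gripper is mounted at the origin on the work surface; the furniture and walls round the work are solid. World frame = base frame: x ahead of the robot, y to its left, z up, the work surface at z = 0. Lengths are in m, angles in rad, forces in N, time in s.
With the tool pointing down it reaches from about 0.3 to 0.75 m from the base axis. Payload 8.5 kg.
Tool frame: the origin (TCP) lies at the very end of the fingers, on their centre line; the grasp point (between the pads) lies 19 mm behind it; z points along the fingers, y is the line along which they close (so a half turn about z gives the same grasp; the last joint's range is limited). The gripper opens to 88 mm and grips with 3 to 60 N. Pads are 18 mm wide; open, the fingers measure 123 mm over their backs; the gripper's body (75 mm by 187 mm) begins 45 mm behind the grasp point.
Start: joints at [1.02, 0.381, 1.297, -0, 1.464, -0.215], TCP at [0.181, 0.519, 0.239] pointing down, gripper open.
Joint ranges: [-3.11, 3.11], [-0.89, 2.33], [0.22, 2.48], [-1.42, 4.56], [0.17, 2.85], [-2.88, 2.88]. Speed limits (rad/s): [2.39, 2.39, 3.14, 3.14, 3.14, 3.14].

INTERFACE

Orientations are given as a rotation vector (axis times angle).
In Python, from bench import env, viewer, finder gives the robot as it stands.
- The arm moves only by the shell command python3 -m creep 'ROWS' [OPENING]. ROWS is JSON, a list that holds one entry, the list of rows, each a list of 4 numbers: the shift along the tool's x, y, z normalised to -1 to 1, where 1 is 1 m, then the turn about the tool's z normalised to -1 to 1, where 1 is 90 degrees. In form: [[[dx, dy, dz, twist], ...]]. A call has 1 to 20 rows; each row is the pose to reach, as a shift and turn from the pose commanded when the call began, along the tool's axes at that moment; what a row does not reach only later rows make up. A row lasts 1/10 s, in which the tool goes at most 50 mm and 8.59 degrees, less where a joint would pass 70% of its speed; a pose out of reach is approached as far as the arm can. A call with a number of a shift or a turn outside -1 to 1 is refused whole. A call with a gripper value outside its range is refused whole. OPENING is the opening, from 0 (shut) to 1 (fully open), set as the call begins (- or left out, the last holds). The fingers move at their own pace and stop on an object; the grip force is fixed at half the most. Time passes only in rows, so rows that repeat a pose let the fingers close. It gives the time, the measured TCP pose, the force, the opening and the grip force at its end, in the units of the state.
- env.get_state(): the state, without advancing time (a new reading comes with each control period).
- viewer.snapshot(name): name is "side" or "top" or "wrist"; returns a dict with "color" (384x512x3 uint8, red, green, blue), "depth" (384x512 float32, m along the optical axis (not along the pixel's ray), 0 where there is no reading), "vertical_fov" (degrees; the focal length in pixels is half the picture's height over the tangent of half this angle, whatever the lens; pixels are square), "cx", "cy" (the principal point, pixels), "D" ([k1, k2, p1, p2, k3] as OpenCV has them; the pictures are not rectified), "extrinsics" (4x4, takes a point from camera to world coordinates). Camera axes: x right, y up, looking along -z (the intrinsics and any distortion apply to the point x, -y, -z); pixel columns grow to the right and rows downward; lengths in m; the calibration is good to about 2 mm. A picture is of the moment at which its call begins.
- env.hand_in(): hands the job in; it is judged then, once.
Trained networks look in the newest picture that a camera, given by its name, has taken for a name from the list of things; names that differ only in an ending like _2 or _b are one class to them, and where a whole thing is asked for, a point or a joint stands for the part that bears it (a point fixed in the world has none). Each returns a list of dicts, best first, with "confidence" (0 to 1); they miss things now and then, are a little off and sometimes report something else, mostly with a low value. They report only what shows in the picture. A call takes as long as a camera call.
- finder.regions_of(query, camera): "mask" (384x512 bool, what is visible of it) and "at" ([column, row] in pixels, amid what is visible of it).
The state is a dict: "time": time; "q": joint angles; "qd": joint speeds; "joint_torque": joint torques, N m; "eef_pos": TCP position; "orientation": TCP orientation; "ft_force": force on the tool from outside, world axes, zero at the start; "moment": the same for the moment, N m; "grip_width": opening from 0.0 (shut) to 1.0 (fully open); "grasp_force": force on a finger pad.
Only numpy, scipy, OpenCV 4.12 (cv2) and the standard library are available. Lean on these libraries where they do the work, as an engineer would, in place of code of your own. Each camera call takes 0.05 s, during which the arm holds its last target. There are 200 camera calls.

## Working session

There is one attempt and no reset: what is moved stays moved. The work goes in short steps, Python scripts to look and compute and a shell command to move; the robot and the scene stay as the last step left them, time stands still between calls to the robot, and variables do not carry over. Pictures are saved under pics/ and viewed, at most 10 in all, crops included, and the job is handed in when it is done.

```bash
ls; mkdir -p pics
cat > h.py <<'E'
import numpy as np,cv2
from scipy.spatial.transform import Rotation as R
from bench import env,viewer,finder
def snap(c):
    s=viewer.snapshot(c); return s
def cloud(s):
    d=s["depth"]; h,w=d.shape; f=h/2/np.tan(np.radians(s["vertical_fov"])/2)
    K=np.array([[f,0,s["cx"]],[0,f,s["cy"]],[0,0,1]])
    u,v=np.meshgrid(np.arange(w),np.arange(h))
    p=cv2.undistortPoints(np.stack([u,v],-1).reshape(-1,1,2).astype(np.float64),K,np.array(s["D"],float)).reshape(h,w,2)
    P=np.stack([p[...,0]*d,-p[...,1]*d,-d],-1)
    E=np.array(s["extrinsics"]); W=P@E[:3,:3].T+E[:3,3]; W[d<=0]=np.nan
    return W
def save(s,n): cv2.imwrite("pics/"+n,s["color"][...,::-1])
def rect(pts):
    c,wh,a=cv2.minAreaRect((pts*1000).astype(np.float32)); return np.round(c,1),np.round(wh,1),round(a,1)
E
python3 - <<'E'
from h import *
st=env.get_state(); print({k:np.round(v,3) for k,v in st.items()})
for c in ["top","side"]:
    s=snap(c); save(s,c+"0.png"); W=cloud(s)
    for q in ["pry_bar","tool_tray","anneal_box","cover","notch","bar_neck","bar_tip","pry_ledge","jar_mid","cover_hinge","cover_edge"]:
        for r in finder.regions_of(q,c)[:1]:
            m=r["mask"]; P=W[m]; P=P[~np.isnan(P).any(1)]
            a=np.round(r["at"]).astype(int)
            print(c,q,round(r["confidence"],2),a,m.sum(),np.round(W[a[1],a[0]],4),rect(P[:,:2]) if len(P)>3 else "",np.round(np.percentile(P[:,2],[5,50,95]),3) if len(P) else "")
E
```

```text
pics
{'time': np.float64(0.0), 'q': array([ 1.02 ,  0.381,  1.298,  0.   ,  1.464, -0.215]), 'qd': array([ 0.001, -0.001,  0.001, -0.   ,  0.001, -0.001]), 'joint_torque': array([ 0.0000e+00, -4.3793e+01, -2.2456e+01,  7.1000e-02,  3.5000e-02,
       -0.0000e+00]), 'eef_pos': array([0.181, 0.519, 0.238]), 'orientation': array([-5.250e-01, -3.097e+00,  2.000e-03]), 'ft_force': array([ 0.41 , -0.173, -0.462]), 'moment': array([-0.025,  0.019,  0.007]), 'grasp_force': np.float64(0.0), 'grip_width': np.float64(1.004)}
top pry_bar 0.85 [167 226] 532 [0.3991 0.1942 0.0325] (array([403. , 191.4]), array([ 23.3, 177.1]), 15.0) [0.019 0.026 0.031]
top tool_tray 0.98 [155 237] 696 [0.3696 0.2251 0.0305] (array([393. , 235.3]), array([ 65.6, 125.6]), 16.5) [0.01  0.03  0.034]
top anneal_box 0.65 [352 212] 2899 [ 0.4372 -0.283   0.1068] (array([ 437.4, -292.2]), array([168.6, 150.4]), 14.6) [0.017 0.105 0.109]
top cover 0.59 [355 215] 2312 [ 0.4299 -0.2906  0.1062] (array([ 446.3, -305.8]), array([140.7, 152.5]), 86.0) [0.102 0.106 0.11 ]
top notch 0.77 [351 213] 2835 [ 0.4349 -0.281   0.1045] (
[... 1208 characters left out ...]
array([335.6, 166.2]), 35.3) [0.102 0.105 0.108]
side notch 0.86 [305 281] 4748 [ 0.4149 -0.329   0.1077] (array([ 466.9, -274.6]), array([279.8, 216.7]), 81.7) [0.015 0.103 0.107]
side bar_neck 0.86 [191 193] 243 [0.4029 0.1796 0.0218] (array([404.8, 185.8]), array([ 22.1, 169.5]), 14.2) [0.019 0.023 0.029]
side bar_tip 0.68 [194 192] 326 [0.4111 0.1765 0.024 ] (array([413.2, 189. ]), array([ 49. , 176.6]), 18.9) [0.006 0.023 0.028]
side pry_ledge 0.65 [180 188] 578 [0.3836 0.2109 0.0284] (array([405.7, 245.1]), array([ 95.5, 148.1]), 15.0) [0.004 0.027 0.031]
side jar_mid 0.61 [359 242] 804 [ 0.6204 -0.2677  0.0633] (array([ 666.4, -218.1]), array([146.9,  56.4]), 43.5) [0.007 0.053 0.071]
```

View pics/top0.png

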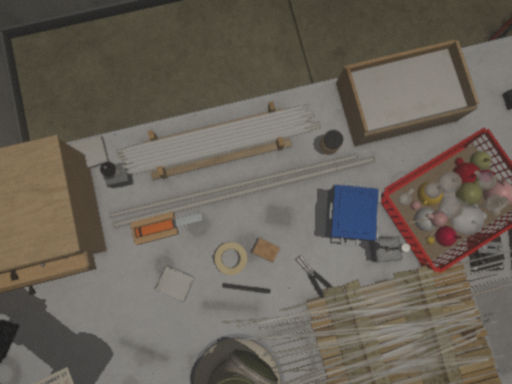

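View pics/side0.png

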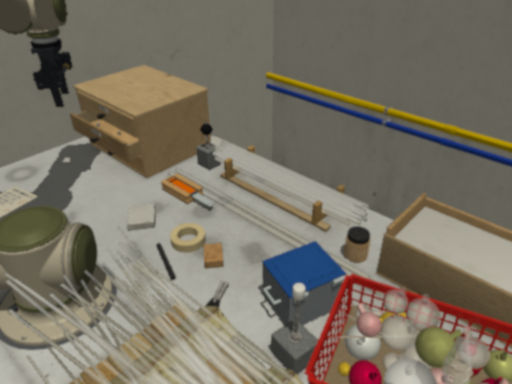

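The top view shows the bar in its tray at (167,226), tip to the right. The box is at (355,213) with the ledge side at its left (330,213), facing +y, and the jar is at (330,142). Next I'll get directions and clutter heights.

```bash
cat >> h.py <<'E'
def axis(P):
    P=P[~np.isnan(P).any(1)][:,:2]; c=P.mean(0); v=np.linalg.svd(P-c,full_matrices=False)[2][0]; return c,v
def hsv(s): return cv2.cvtColor(s["color"],cv2.COLOR_RGB2HSV)
E
python3 - <<'E'
from h import *
s=snap("top"); W=cloud(s); H=hsv(s)
blue=((H[...,0]>100)&(H[...,0]<125)&(H[...,1]>150)&(W[...,2]>.09)&(abs(W[...,0]-.44)<.12)&(abs(W[...,1]+.3)<.12))
print("cover",blue.sum(),rect(W[blue][:,:2]))
org=((H[...,0]>4)&(H[...,0]<18)&(H[...,1]>170)&(abs(W[...,0]-.4)<.08)&(abs(W[...,1]-.22)<.1)&(W[...,2]<.06))
print("orange",org.sum(),rect(W[org][:,:2]))
r=finder.regions_of("pry_bar","top")[0]; m=r["mask"]; c,v=axis(W[m]); t=(W[m][:,:2]-c)@v; print("bar",c,v,np.degrees(np.arctan2(v[1],v[0])),np.nanmin(t),np.nanmax(t))
# height grid (cm), 5cm cells
print("rows x, cols y:",[round(.6-.05*j,2) for j in range(22)])
for i in range(14):
    x=.7-.05*i; print("%.2f"%x,[int(round(100*np.nanmax(q))) if (q:=W[(abs(W[...,0]-x)<.025)&(abs(W[...,1]-(.6-.05*j))<.025)][:,2]).size else -1 for j in range(22)])
E
```

```text
cover 82 (array([ 425.4, -296.1]), array([92.2, 94.7]), 78.4)
orange 195 (array([393.4, 230.4]), array([18.7, 92.5]), 15.3)
bar [0.40161258 0.19649217] [ 0.26611565 -0.96394111] -74.566744667852 -0.08334985571792816 0.09372450207282604
rows x, cols y: [0.6, 0.55, 0.5, 0.45, 0.4, 0.35, 0.3, 0.25, 0.2, 0.15, 0.1, 0.05, -0.0, -0.05, -0.1, -0.15, -0.2, -0.25, -0.3, -0.35, -0.4, -0.45]
0.70 [-1, -1, -1, -1, -1, 0, 1, 1, 1, 0, 2, 7, 8, 8, 8, 8, 8, 1, 14, 11, 11, 12]
0.65 [-1, -1, 1, 3, 3, 1, 1, 8, 8, 8, 8, 8, 8, 8, 8, 8, 8, 8, 14, 12, 12, 12]
0.60 [-1, -1, 22, 22, 22, 8, 8, 8, 8, 8, 8, 8, 8, 7, 8, 1, 7, 7, 2, 2, 1, 1]
0.55 [-1, 22, 22, 22, 22, 16, 15, 8, 8, 7, 2, 1, 1, 2, 2, 2, 2, 2, 2, 1, 12, 12]
0.50 [-1, 22, 22, 22, 22, 15, 15, 1, 1, 2, 2, 2, 2, 2, 2, 1, 1, 11, 11, 12, 12, 18]
0.45 [-1, 22, 22, 22, 22, 2, 2, 3, 4, 2, 3, 2, 1, 1, 1, 1, 1, 11, 11, 12, 12, 16]
0.40 [-1, 22, 22, 22, 22, 22, 3, 4, 4, 4, 3, 1, 1, 1, 1, 1, 1, 11, 11, 11, 12, 17]
0.35 [-1, 22, 22, 22, 22, 22, 3, 4, 4, 1, 1, 3, 3, 3, 3, 1, 1, 11, 11, 11, 19, 13]
0.30 [8, 22, 22, 22, 22, 20, 1, 1, 3, 3, 1, 3, 3, 3, 3, 2, 2, 1, 1, 6, 8, 12]
0.25 [9, 14, 17, 14, 14, 1, 1, 1, 3, 3, 3, 2, 2, 2, 2, 1, 5, 8, 8, 9, 9, 9]
0.20 [8, 1, 11, 35, 35, 1, 1, 1, 3, 3, 1, 1, 1, 10, 11, 11, 11, 11, 11, 11, 11, 15]
0.15 [1, 1, 1, 35, 35, 50, 1, 1, 1, 1, 1, 11, 11, 13, 14, 14, 14, 15, 15, 16, 15, 15]
0.10 [1, 1, 1, 34, 1, 1, 1, 1, 1, 1, 1, 15, 19, 19, 15, 15, 15, 15, 13, 15, 15, 15]
0.05 [1, 1, 1, 1, 1, 1, 1, 1, 1, 1, 2, 21, 21, 21, 18, 14, 14, 15, 15, 15, 15, 14]
```

```bash
python3 -m creep '[[[-0.099,-0.283,0,0.3],[-0.099,-0.283,0,0.4],[-0.099,-0.283,0,0.4],[-0.099,-0.283,0,0.616],[-0.099,-0.283,0,0.616],[-0.099,-0.283,0,0.616],[-0.336,-0.264,0.04,0.616],[-0.336,-0.264,0.04,0.616],[-0.336,-0.264,0.04,0.616],[-0.336,-0.264,0.04,0.616],[-0.336,-0.264,0.04,0.616],[-0.336,-0.264,0.04,0.616],[-0.336,-0.264,0.04,0.616],[-0.336,-0.264,0.04,0.616]]]' 0.6
python3 - <<'E'
from h import *
s=snap("wrist"); save(s,"w1.png"); W=cloud(s); H=hsv(s)
st=env.get_state(); M=R.from_rotvec(st["orientation"]).as_matrix(); print(st["eef_pos"],M.round(3).tolist())
org=((H[...,0]>3)&(H[...,0]<18)&(H[...,1]>150)&(abs(W[...,0]-.4)<.08)&(abs(W[...,1]-.22)<.1)&(W[...,2]<.06))
print("orange",org.sum(),rect(W[org][:,:2]))
for r in finder.regions_of("bar_neck","wrist")[:2]:
    m=r["mask"]&~np.isnan(W).any(-1); c,v=axis(W[m]); t=(W[m][:,:2]-c)@v; print("bar",r["confidence"],m.sum(),c,v,np.percentile(t,[0,1,99,100]),rect(W[m][:,:2]))
E
```

```text
time: 2.7
eef_pos: [0.4105, 0.1596, 0.199]
orientation: [-1.905, -2.498, 0.0]
ft_force: [-1.3, -0.6, -0.7]
grip_width: 0.597
grasp_force: 0.0
[0.41048591 0.15970913 0.19916449] [[-0.265, 0.964, 0.0], [0.964, 0.265, 0.0], [-0.0, 0.0, -1.0]]
orange 2654 (array([394.4, 229.4]), array([ 25.2, 102.9]), 15.6)
bar 0.95 4424 [0.40276335 0.1991274 ] [-0.26785522  0.96345917] [-0.1095631  -0.09776608  0.07868917  0.08283568] (array([406.9, 186.4]), array([ 26.5, 192.5]), 15.9)
```

View pics/w1.png

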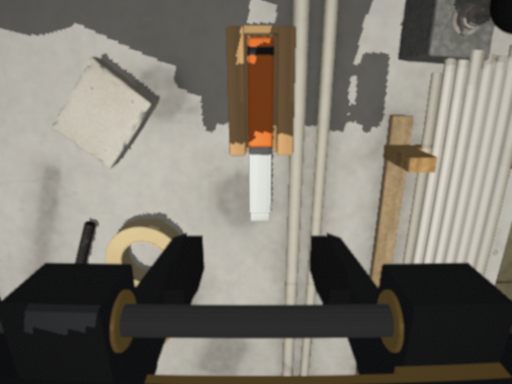

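The bar lies at column 262, rows 40–218, and two loose rods run close beside it at columns 296 and 325. I'll measure the rod clearance.

Run:
```python
from h import *
s=snap("wrist"); W=cloud(s)
st=env.get_state(); M=R.from_rotvec(st["orientation"]).as_matrix(); p=st["eef_pos"]
L=(W-p)@M
for r in (165,185,205,230):
    print(r,"lx",L[r,262,0].round(3)); print([ (c,int(round(L[r,c,1]*1000)),int(round(W[r,c,2]*1000))) for c in range(240,340,4)])
```

```text
165 lx 0.002
[(240, -19, 1), (244, -14, 0), (248, -10, 0), (252, -5, 23), (256, -1, 22), (260, 3, 23), (264, 7, 23), (268, 11, 22), (272, 16, 1), (276, 20, 1), (280, 24, 0), (284, 29, 0), (288, 33, 0), (292, 36, 15), (296, 40, 16), (300, 44, 14), (304, 50, 1), (308, 55, 0), (312, 59, -1), (316, 61, 10), (320, 65, 13), (324, 69, 13), (328, 76, 1), (332, 81, 0), (336, 85, 0)]
185 lx -0.019
[(240, -19, 0), (244, -15, 0), (248, -10, -1), (252, -5, 23), (256, -1, 22), (260, 3, 23), (264, 7, 23), (268, 11, 23), (272, 16, 0), (276, 21, 0), (280, 25, 0), (284, 29, 1), (288, 33, 9), (292, 36, 15), (296, 41, 16), (300, 45, 13), (304, 51, 1), (308, 56, 0), (312, 60, 0), (316, 62, 12), (320, 66, 12), (324, 71, 11), (328, 78, 0), (332, 82, 1), (336, 87, 0)]
205 lx -0.041
[(240, -19, 0), (244, -15, 0), (248, -10, 0), (252, -6, 22), (256, -1, 23), (260, 3, 22), (264, 7, 24), (268, 11, 23), (272, 16, 0), (276, 21, 0), (280, 25, 0), (284, 30, 1), (288, 33, 10), (292, 37, 15), (296, 41, 17), (300, 46, 12), (304, 52, -1), (308, 57, 0), (312, 60, 8), (316, 63, 13), (320, 68, 13), (324, 75, 0), (328, 79, 1), (332, 84, 0), (336, 88, 0)]
230 lx -0.08
[(240, -20, 0), (244, -15, 2), (248, -11, 0), (252, -6, 0), (256, -1, 0), (260, 3, 1), (264, 8, 0), (268, 12, 0), (272, 17, 0), (276, 22, 0), (280, 26, 0), (284, 31, 0), (288, 34, 12), (292, 38, 16), (296, 43, 15), (300, 49, 0), (304, 54, 0), (308, 58, 0), (312, 61, 10), (316, 65, 13), (320, 70, 11), (324, 77, 1), (328, 81, 0), (332, 86, -1), (336, 91, -1)]
```

```bash
python3 -m creep '[[[-0.004,0.001,0.05,0],[-0.004,0.001,0.1,0],[-0.004,0.001,0.14,0],[-0.004,0.001,0.165,0],[-0.004,0.001,0.172,0],[-0.004,0.001,0.178,0],[-0.004,0.001,0.184,0],[-0.004,0.001,0.189,0],[-0.004,0.001,0.189,0]]]' 0.34
```

```text
time: 3.75
eef_pos: [0.4136, 0.1557, 0.0099]
orientation: [1.905, 2.498, 0.001]
ft_force: [0.3, 0.3, -0.4]
grip_width: 0.34
grasp_force: 0.0
```

```bash
python3 -m creep '[[[0,0,0,0],[0,0,0,0],[0,0,0,0],[0,0,0,0],[0,0,0,0]]]' 0
python3 -m creep '[[[0,0,-0.01,0],[0,0,-0.03,0],[0,0,-0.06,0],[0,0,-0.1,0],[0,0,-0.13,0],[0,0,-0.13,0]]]'
python3 - <<'E'
from h import *
s=snap("wrist"); save(s,"w2.png"); W=cloud(s)
st=env.get_state(); M=R.from_rotvec(st["orientation"]).as_matrix(); p=st["eef_pos"]
for r in finder.regions_of("bar_neck","wrist")[:2]:
    m=r["mask"]&~np.isnan(W).any(-1); L=(W[m]-p)@M; print(r["confidence"],m.sum(),np.percentile(L,[2,50,98],axis=0).round(3).tolist(), np.polyfit(L[:,0],L[:,2],1))
E
```

```text
time: 4.25
eef_pos: [0.4138, 0.1557, 0.0099]
orientation: [1.905, 2.497, 0.001]
ft_force: [1.3, -0.8, 2.0]
grip_width: 0.239
grasp_force: 30.0
time: 4.85
eef_pos: [0.4146, 0.1559, 0.1433]
orientation: [1.902, 2.494, 0.007]
ft_force: [0.1, 0.3, -2.1]
grip_width: 0.236
grasp_force: 30.0
0.69 18095 [[-0.049, -0.01, -0.02], [0.056, 0.001, -0.018], [0.106, 0.012, -0.014]] [-0.05435513 -0.01392505]
```

View pics/w2.png

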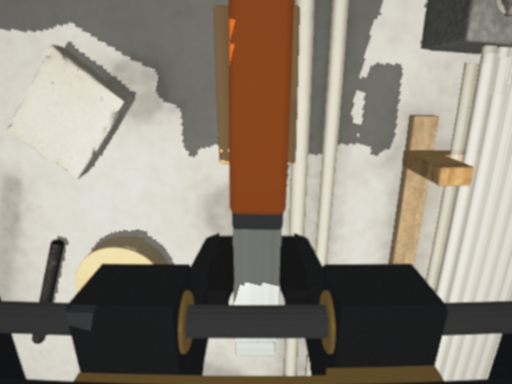

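The bar is held level by the blade, neck at about (258,215), clear of the tray. Now I'll lay it on the clear bench.

```bash
python3 -m creep '[[[-0.04,-0.008,0,0],[-0.08,-0.015,0,0],[-0.115,-0.022,0.02,0],[-0.127,-0.023,0.06,0],[-0.127,-0.023,0.1,0],[-0.127,-0.023,0.12,0],[-0.127,-0.023,0.13,0],[-0.127,-0.023,0.134,0],[-0.127,-0.023,0.138,0],[-0.127,-0.023,0.138,0]]]'
```

```text
time: 5.95
eef_pos: [0.425, 0.0272, 0.002]
orientation: [1.905, 2.498, 0.0]
ft_force: [-0.5, -0.6, -2.3]
grip_width: 0.24
grasp_force: 30.0
```

```bash
python3 -m creep '[[[0,0,0,0],[0,0,0,0],[0,0,-0.0,0],[0,0,-0.02,0],[0.02,0,-0.06,0],[0.05,0,-0.1,0],[0.04,0,-0.14,0],[0.04,0,-0.14,0],[0.04,0,-0.14,0]]]' 0.5
python3 - <<'E'
from h import *
s=snap("wrist"); save(s,"w3.png"); W=cloud(s); H=hsv(s)
st=env.get_state(); M=R.from_rotvec(st["orientation"]).as_matrix(); p=st["eef_pos"]; print(p,M[:,0])
L=(W-p)@M
org=((H[...,0]>3)&(H[...,0]<18)&(H[...,1]>150)&(W[...,2]<.03)&(abs(L[...,1])<.05)&(abs(L[...,0])<.14))
print("orange",org.sum(),rect(L[org][:,:2]),np.median(W[org][:,2]))
s=snap("side"); save(s,"s3.png")
E
```

```text
time: 6.85
eef_pos: [0.4143, 0.0657, 0.1421]
orientation: [1.905, 2.496, 0.001]
ft_force: [-0.4, 0.1, -0.4]
grip_width: 0.506
grasp_force: 0.0
[0.41385996 0.06567401 0.14122143] [-2.63869786e-01  9.64558282e-01  2.35761940e-04]
orange 2991 (array([34.9,  1. ]), array([99.2, 22.9]), 0.4) 0.016505884651640768
```

View pics/w3.png

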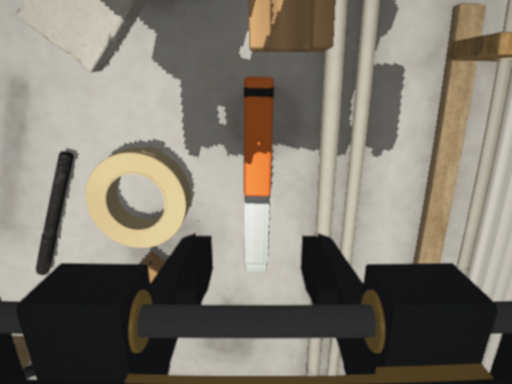

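The bar lies flat on the bench at column 258, rows 78–270. Before regripping, I'll look at the box front from above.

```bash
python3 -m creep '[[[-0.05,-0.01,-0.04,0],[-0.1,-0.02,-0.08,0],[-0.15,-0.03,-0.12,0],[-0.2,-0.04,-0.12,0],[-0.25,-0.05,-0.12,0],[-0.3,-0.06,-0.12,0],[-0.35,-0.07,-0.12,0],[-0.36,-0.072,-0.12,0],[-0.36,-0.072,-0.12,0]]]'
python3 - <<'E'
from h import *
s=snap("wrist"); save(s,"w4.png"); W=cloud(s); H=hsv(s)
np.save("w4.npy",W)
print(env.get_state()["eef_pos"])
blue=((H[...,0]>100)&(H[...,0]<125)&(H[...,1]>130)&(W[...,2]>.09)&(W[...,2]<.12))
print("cover",blue.sum(),rect(W[blue][:,:2]),np.median(W[blue][:,2]))
for q in ["pry_ledge","notch"]:
  for r in finder.regions_of(q,"wrist")[:1]:
    m=r["mask"]; P=W[m]; print(q,r["confidence"],r["at"],m.sum(),rect(P[:,:2]),np.nanpercentile(P[:,2],[5,50,95]))
E
```

```text
time: 7.85
eef_pos: [0.4394, -0.3055, 0.2589]
orientation: [-1.91, -2.49, 0.0]
ft_force: [-0.2, 1.0, -0.0]
grip_width: 0.498
grasp_force: 0.0
[ 0.43946399 -0.30312041  0.2591465 ]
cover 15804 (array([ 437.5, -292.1]), array([109.2, 130.6]), 85.7) 0.10673540395849151
pry_ledge 0.81 [282.5, 96.6] 263 (array([ 442.6, -233.4]), array([ 7.1, 39.1]), 85.8) [0.09087028 0.09265314 0.09387163]
notch 0.83 [258.3, 154.4] 17766 (array([nan, nan]), array([0., 0.]), 0.0) [0.09381909 0.10651685 0.10830104]
```

View pics/w4.png

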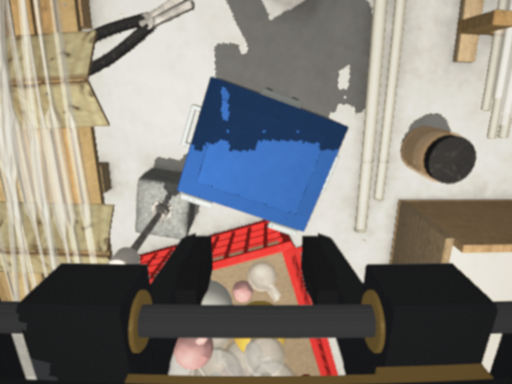

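The cover is fully in view (180–347, 78–230), with the ledge at (282,97). That gives the notch near (0.442, -0.231) and a blade direction with yaw of about -94.5°. Going back to take the handle.

```bash
python3 -m creep '[[[0.05,0.01,0,0],[0.1,0.02,0,0],[0.15,0.03,0,0],[0.2,0.04,0.0,0],[0.25,0.05,0.04,0],[0.3,0.06,0.09,0],[0.35,0.07,0.13,0],[0.4,0.073,0.17,0],[0.405,0.073,0.21,0],[0.405,0.073,0.24,0],[0.405,0.073,0.25,0],[0.405,0.073,0.255,0],[0.405,0.073,0.26,0],[0.405,0.073,0.26,0]]]' 0.5
python3 -m creep '[[[0,0,0,0],[0,0,0,0],[0,0,0,0],[0,0,0,0],[0,0,0,0]]]' 0
```

```text
time: 9.4
eef_pos: [0.4038, 0.1092, 0.0027]
orientation: [1.905, 2.497, 0.001]
ft_force: [0.9, -0.3, 1.0]
grip_width: 0.499
grasp_force: 0.0
time: 9.9
eef_pos: [0.4038, 0.1091, 0.0026]
orientation: [1.905, 2.496, 0.001]
ft_force: [-1.2, -1.3, 8.4]
grip_width: 0.268
grasp_force: 30.0
```

```bash
python3 -m creep '[[[0,0,-0.02,0],[0,0,-0.06,0],[-0.03,0,-0.1,0.05],[-0.07,0.002,-0.137,0.1],[-0.11,0.003,-0.137,0.15],[-0.15,0.004,-0.137,0.2],[-0.179,0.005,-0.137,0.22],[-0.179,0.005,-0.137,0.22],[-0.179,0.005,-0.137,0.22]]]'
python3 - <<'E'
from h import *
s=snap("wrist"); save(s,"w5.png"); W=cloud(s); H=hsv(s)
st=env.get_state(); M=R.from_rotvec(st["orientation"]).as_matrix(); p=st["eef_pos"]; print(p,M[:,0])
L=(W-p)@M
org=((H[...,0]>3)&(H[...,0]<18)&(H[...,1]>150)&(abs(L[...,1])<.03)&(L[...,0]<.1)&(L[...,2]<.02))
q=L[org]; print("orange",org.sum(),rect(q[:,:2]),np.percentile(q,[1,50,99],axis=0).round(4).tolist())
t=q[abs(q[:,1])<.008]; t=t[t[:,0]<np.percentile(t[:,0],97)]; print(np.polyfit(t[:,0],t[:,2],1))
s=snap("side"); W=cloud(s)
for n in ["bar_tip"]:
  r=finder.regions_of(n,"side")[0]; m=r["mask"]&~np.isnan(W).any(-1); L=(W[m]-p)@M; print(r["confidence"],m.sum(),np.percentile(L,[2,50,98],axis=0).round(4).tolist())
big=s["color"][130:384,100:440]; cv2.imwrite("pics/s5.png",cv2.resize(big,None,fx=2.2,fy=2.2,interpolation=cv2.INTER_CUBIC)[...,::-1])
E
```

```text
time: 10.8
eef_pos: [0.455, -0.0619, 0.1386]
orientation: [-2.307, -2.131, 0.0]
ft_force: [-1.0, -0.2, -1.8]
grip_width: 0.268
grasp_force: 30.0
[ 0.45485452 -0.06132392  0.1386188 ] [7.78281666e-02 9.96966615e-01 5.87268379e-04]
orange 7151 (array([-10. ,  -0.8]), array([100.5,  25. ]), 0.4) [[-0.0575, -0.0121, -0.0759], [0.0046, -0.0006, -0.0138], [0.0399, 0.011, -0.0066]]
[-0.03295869 -0.01507345]
0.71 4681 [[-0.2916, -0.0654, 0.0305], [-0.2551, -0.0121, 0.0352], [-0.1802, 0.0625, 0.1302]]
```

View pics/s5.png

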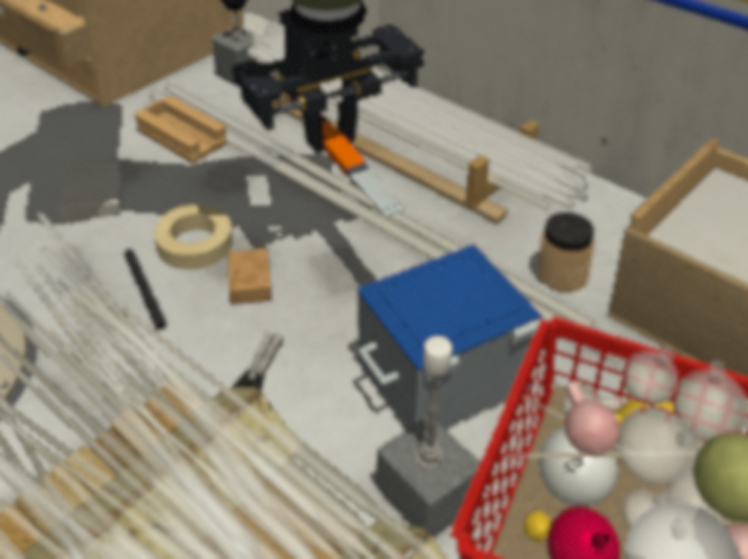

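The bar is held level-ish above the bench, blade at (375,190) of the crop and pointing at the box front. I'll check the droop with cloud points.

Run:
```python
from h import *
st=env.get_state(); M=R.from_rotvec(st["orientation"]).as_matrix(); p=st["eef_pos"]
for c in ["side","top","wrist"]:
    L=((cloud(snap(c))-p)@M).reshape(-1,3)
    for a,b in [(-.145,-.12),(-.12,-.09),(-.09,-.065),(-.06,-.03),(-.03,-.015),(.015,.045)]:
        q=L[(L[:,0]>a)&(L[:,0]<b)&(abs(L[:,1])<.014)&(abs(L[:,2])<.025)]
        if len(q)>2: print(c,a,b,len(q),np.percentile(q[:,0],[0,100]).round(4),"y",np.median(q[:,1]).round(4),"z",np.median(q[:,2]).round(4))
```

```text
side -0.145 -0.12 67 [-0.1407 -0.1206] y -0.0025 z -0.0055
side -0.12 -0.09 95 [-0.1199 -0.0911] y -0.0033 z -0.0059
side -0.09 -0.065 80 [-0.09   -0.0651] y -0.0016 z -0.0062
side -0.06 -0.03 111 [-0.0599 -0.0301] y -0.0053 z -0.0111
side -0.03 -0.015 47 [-0.029  -0.0152] y -0.0041 z -0.0117
side 0.015 0.045 15 [0.0154 0.0346] y 0.0083 z -0.0121
top -0.145 -0.12 62 [-0.1366 -0.1201] y -0.0035 z -0.0062
top -0.12 -0.09 104 [-0.1197 -0.0902] y -0.0033 z -0.0064
top -0.09 -0.065 3 [-0.0898 -0.0879] y -0.0097 z -0.0069
top 0.015 0.045 7 [0.0367 0.0398] y -0.0118 z -0.0111
wrist -0.09 -0.065 317 [-0.0746 -0.065 ] y -0.0006 z -0.0079
wrist -0.06 -0.03 1083 [-0.0598 -0.0417] y -0.0006 z -0.0137
wrist -0.03 -0.015 612 [-0.0234 -0.015 ] y -0.0006 z -0.0139
wrist 0.015 0.045 3383 [0.015  0.0409] y -0.0001 z -0.014
```

```bash
python3 -m creep '[[[0,0,0.03,0],[0,0,0.0475,0],[-0.02,0,0.0475,0],[-0.025,0,0.0475,0],[-0.035,0,0.0475,0],[-0.045,0,0.0475,0],[-0.045,0,0.0475,0]]]'
python3 - <<'E'
from h import *
st=env.get_state(); M=R.from_rotvec(st["orientation"]).as_matrix(); p=st["eef_pos"]; print(p,st["ft_force"])
for c in ["side"]:
    s=snap(c); L=((cloud(s)-p)@M).reshape(-1,3)
    cv2.imwrite("pics/s6.png",cv2.resize(s["color"][180:310,200:370],None,fx=4,fy=4,interpolation=cv2.INTER_CUBIC)[...,::-1])
    for a,b in [(-.145,-.12),(-.12,-.09),(-.09,-.065),(-.06,-.03)]:
        q=L[(L[:,0]>a)&(L[:,0]<b)&(abs(L[:,1])<.014)&(abs(L[:,2])<.02)]
        if len(q)>2: print(c,a,b,len(q),np.percentile(q[:,0],[0,100]).round(4),"z",np.median(q[:,2]).round(4))
E
```

```text
time: 11.8
eef_pos: [0.4522, -0.1078, 0.0916]
orientation: [2.307, 2.131, 0.0]
ft_force: [-0.1, 0.5, -1.7]
grip_width: 0.267
grasp_force: 30.0
[ 0.45218367 -0.10778823  0.09159204] [-0.11019044  0.48823557 -1.66182242]
side -0.145 -0.12 75 [-0.145  -0.1204] z -0.0125
side -0.12 -0.09 103 [-0.1197 -0.0903] z -0.0058
side -0.09 -0.065 88 [-0.0897 -0.0653] z -0.0064
side -0.06 -0.03 121 [-0.0597 -0.0303] z -0.0118
```

View pics/s6.png

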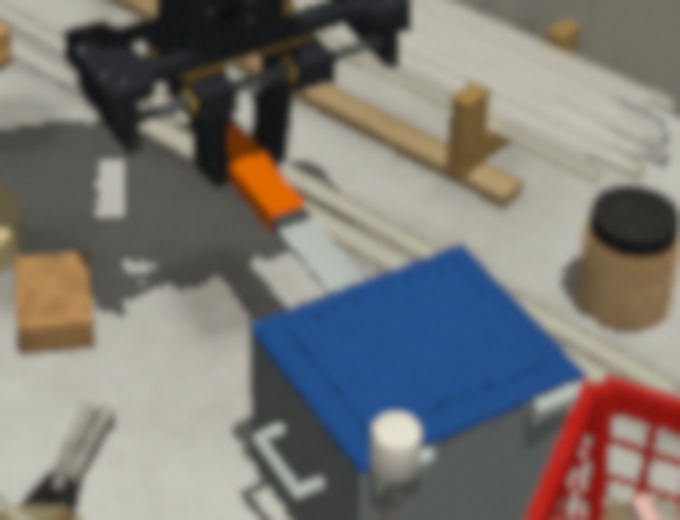

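The blade runs into the front, disappearing under the cover's near edge at about (350,280), in line with the notch, with no contact force. Pushing in deeper.

```bash
python3 -m creep '[[[-0.008,0,0,0],[-0.016,0,0,0],[-0.023,0,0,0],[-0.023,0,0,0]]]'
```

```text
time: 12.25
eef_pos: [0.4502, -0.1307, 0.0913]
orientation: [2.307, 2.132, 0.0]
ft_force: [0.1, 1.0, -1.8]
grip_width: 0.269
grasp_force: 30.0
```

```bash
python3 -m creep '[[[0,0,0.006,0],[-0.001,0,0.012,0],[-0.002,0,0.018,0],[-0.003,0,0.024,0],[-0.004,0,0.027,0],[-0.004,0,0.027,0]]]'
python3 -m creep '[[[-0.002,0,0.006,0],[-0.004,0,0.012,0],[-0.006,0,0.017,0],[-0.008,0,0.022,0],[-0.010,0,0.025,0],[-0.010,0,0.025,0]]]'
cat > look.py <<'E'
from h import *
import sys
st=env.get_state(); M=R.from_rotvec(st["orientation"]).as_matrix(); p=st["eef_pos"]; print(p,st["ft_force"])
N=np.array([.4423,-.2313,0]); u=np.array([-.0785,-.997,0]); 
for c in ["side","top"]:
    s=snap(c); W=cloud(s); H=hsv(s); D=W-N; X=D@u; Y=D@np.array([.997,-.0785,0]); Z=W[...,2]
    blue=((H[...,0]>100)&(H[...,0]<125)&(H[...,1]>130)&(Z>.09)&(X>-.05)&(X<.16)&(abs(Y)<.1))
    if blue.sum()>20:
        k=np.polyfit(X[blue],Z[blue],1); print(c,"cover",blue.sum(),"angle",-np.degrees(np.arctan(k[0])).round(1),"x",np.percentile(X[blue],[1,99]).round(3),"z",np.percentile(Z[blue],[1,99]).round(3))
    o=((H[...,0]>3)&(H[...,0]<18)&(H[...,1]>150)&(abs(Y)<.03)&(X>-.25)&(X<.05)&(Z>.005))
    if o.sum()>10:
        k=np.polyfit(X[o],Z[o],1); print(c,"bar slope deg",np.degrees(np.arctan(k[0])).round(1),"x",np.percentile(X[o],[1,99]).round(3))
if len(sys.argv)>1:
    s=snap("side"); cv2.imwrite("pics/"+sys.argv[1],cv2.resize(s["color"][150:320,180:400],None,fx=3,fy=3,interpolation=cv2.INTER_CUBIC)[...,::-1])
E
python3 look.py s7.png
```

```text
time: 12.85
eef_pos: [0.4495, -0.1331, 0.0635]
orientation: [-2.305, -2.132, -0.0]
ft_force: [0.4, 6.4, 1.6]
grip_width: 0.269
grasp_force: 30.0
time: 13.45
eef_pos: [0.4486, -0.1432, 0.0384]
orientation: [-2.305, -2.131, -0.0]
ft_force: [0.4, 6.4, -0.9]
grip_width: 0.269
grasp_force: 30.0
[ 0.44864354 -0.14320367  0.03844112] [ 0.40344506  6.41824199 -0.8796022 ]
side cover 2633 angle 9.0 x [0.012 0.117] z [0.103 0.122]
side bar slope deg 28.7 x [-0.103 -0.039]
top cover 1771 angle 9.2 x [0.01 0.11] z [0.104 0.124]
```

View pics/s7.png

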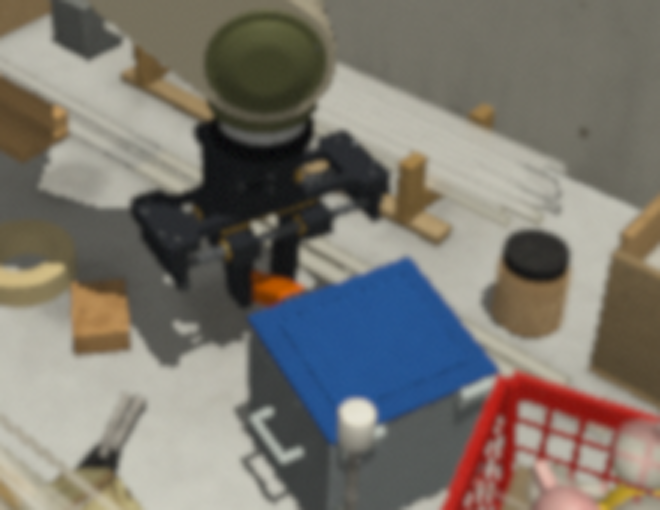

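The cover has levered to 9° with the bar at 29° and low forces. Next I slide the blade deeper along its slope.

```bash
python3 -m creep '[[[-0.007,0,-0.004,0],[-0.014,0,-0.008,0],[-0.021,0,-0.012,0],[-0.028,0,-0.016,0],[-0.03,0,-0.017,0],[-0.03,0,-0.017,0]]]'; python3 look.py
```

```text
time: 14.2
eef_pos: [0.4462, -0.173, 0.0557]
orientation: [-2.305, -2.131, -0.0]
ft_force: [-1.8, 6.0, 0.2]
grip_width: 0.269
grasp_force: 30.0
[ 0.44617437 -0.17297888  0.05572124] [-1.76006393  6.00949396  0.24906683]
side cover 3123 angle 28.8 x [0.025 0.118] z [0.104 0.157]
top cover 375 angle 29.7 x [0.03 0.11] z [0.108 0.153]
```

```bash
python3 -m creep '[[[0,0,-0.008,0],[0,0,-0.016,0],[0,0,-0.024,0],[0,0,-0.032,0],[0,0,-0.035,0],[0,0,-0.035,0]]]'; python3 look.py
```

```text
time: 14.9
eef_pos: [0.4469, -0.1739, 0.0918]
orientation: [2.306, 2.132, 0.0]
ft_force: [-0.3, 2.5, -3.3]
grip_width: 0.274
grasp_force: 30.0
[ 0.44690714 -0.17386894  0.09183061] [-0.29422972  2.4589368  -3.25231076]
side cover 3209 angle 43.7 x [0.043 0.118] z [0.104 0.178]
side bar slope deg 18.1 x [-0.074 -0.024]
top cover 51 angle 43.8 x [0.039 0.108] z [0.114 0.179]
```

```bash
python3 -m creep '[[[-0.005,0,-0.008,0],[-0.01,0,-0.016,0],[-0.015,0,-0.024,0],[-0.02,0,-0.032,0],[-0.025,0,-0.04,0],[-0.025,0,-0.04,0]]]'; python3 look.py
```

```text
time: 15.6
eef_pos: [0.4453, -0.1999, 0.1326]
orientation: [2.305, 2.13, -0.0]
ft_force: [0.0, 0.0, -2.8]
grip_width: 0.274
grasp_force: 30.0
[ 0.44528869 -0.19989541  0.13259308] [ 0.043207    0.0090555  -2.78435279]
side cover 2664 angle 77.0 x [0.098 0.121] z [0.104 0.208]
side bar slope deg 5.9 x [-0.042  0.024]
```

```bash
python3 -m creep '[[[-0.004,0,0,0],[-0.008,0,0,0],[-0.011,0,0,0],[-0.011,0,0,0]]]'; python3 look.py
```

```text
time: 16.1
eef_pos: [0.444, -0.21, 0.1313]
orientation: [2.306, 2.132, -0.0]
ft_force: [0.7, 1.1, -0.7]
grip_width: 0.266
grasp_force: 30.0
[ 0.4440278  -0.21003472  0.13125082] [ 0.70794548  1.11122143 -0.65133825]
side cover 2275 angle 85.1 x [0.115 0.123] z [0.104 0.21 ]
side bar slope deg 6.5 x [-0.034  0.034]
```

```bash
sed -i 's/k=np.polyfit(X\[blue\],Z\[blue\],1); print(c,/k=np.polyfit(X[blue],Z[blue],1); print(c,"upright fit",(90+np.degrees(np.arctan(np.polyfit(Z[blue],X[blue],1)[0]))).round(1),/' look.py; python3 look.py; python3 -m creep '[[[-0.002,0,0,0],[-0.005,0,0,0],[-0.005,0,0,0]]]'; python3 look.py
```

```text
[ 0.44394542 -0.20987478  0.13123037] [ 0.8959944   0.23483815 -1.15748368]
side upright fit 86.8 cover 2277 angle 85.1 x [0.115 0.123] z [0.104 0.21 ]
side bar slope deg 6.4 x [-0.034  0.034]
time: 16.6
eef_pos: [0.4435, -0.2146, 0.1312]
orientation: [-2.307, -2.132, -0.0]
ft_force: [0.6, 2.9, -1.8]
grip_width: 0.266
grasp_force: 30.0
[ 0.44347432 -0.21463343  0.13116031] [ 0.6429915   2.87737318 -1.7784735 ]
side upright fit 91.5 cover 2055 angle -85.0 x [0.121 0.128] z [0.104 0.21 ]
side bar slope deg 6.6 x [-0.028  0.039]
```

```bash
python3 -m creep '[[[-0.002,0,0,0],[-0.002,0,0,0],[0.03,0,0,0],[0.07,0,0,0],[0.11,0,0,0],[0.15,0,0,0],[0.2,0,0.0,0],[0.24,-0.02,0.03,0],[0.28,-0.04,0.06,0],[0.31,-0.05,0.09,0],[0.31,-0.05,0.105,0],[0.31,-0.05,0.115,0],[0.31,-0.05,0.122,0],[0.31,-0.05,0.128,0],[0.31,-0.05,0.128,0]]]'; python3 look.py
```

```text
time: 18.2
eef_pos: [0.4188, 0.0977, 0.0033]
orientation: [2.307, 2.13, 0.001]
ft_force: [0.2, -0.4, -0.9]
grip_width: 0.268
grasp_force: 30.0
[0.4187838  0.09772054 0.00333706] [ 0.22251374 -0.37044486 -0.93852794]
side upright fit 93.3 cover 1976 angle -85.1 x [0.121 0.131] z [0.103 0.21 ]
```

```bash
python3 -m creep '[[[0,0,0,0],[0,0,0,0],[0,0,0,0],[0,0,0,0],[0,0,-0.02,0],[0,0,-0.06,0],[0,0,-0.12,0],[0,0,-0.2,0],[0,0,-0.2,0],[0,0,-0.2,0],[0,0,-0.2,0]]]' 0.42; python3 look.py s9.png
python3 - <<'E'
from h import *
s=snap("wrist"); W=cloud(s); r=finder.regions_of("pry_bar","wrist")[0]; P=W[r["mask"]]; print(r["confidence"],rect(P[:,:2]),np.percentile(P[:,2],[2,50,98]))
s=snap("top"); W=cloud(s); r=finder.regions_of("jar_mid","top")[0]; print(rect(W[r["mask"]][:,:2]))
E
```

```text
time: 19.4
eef_pos: [0.4177, 0.0985, 0.2033]
orientation: [2.306, 2.133, 0.001]
ft_force: [-0.0, -0.6, -1.8]
grip_width: 0.422
grasp_force: 0.0
[0.41770631 0.09851815 0.20325814] [-0.01793201 -0.64226965 -1.80581993]
side upright fit 93.2 cover 1972 angle -85.2 x [0.121 0.13 ] z [0.104 0.21 ]
0.88 (array([414.4,  47.4]), array([187.6,  18. ]), 83.0) [nan nan nan]
(array([ 635. , -251.6]), array([57.8, 73.6]), 4.0)
```

View pics/s9.png

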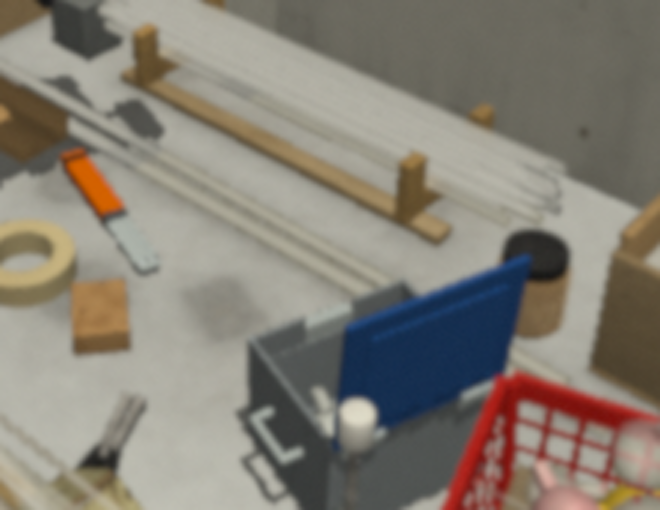

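The cover stands upright at (435,340). The bar lies free on the bench from (70,160) to (150,265), and the jar is unmoved at (535,280).

```bash
python3 -c "
from bench import env
print(env.hand_in())"
```

```text
the job is handed in; nothing more can be done
None
```

The job is handed in at about 20 s: the cover was levered off with the bar on the ledge and swung open to about 93°, the bar lies on the bench, I saw no sign of contact with the glass, and the jar stands where it was.

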